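Finger test of a springy safety strip

ROBOT

A 6-joint arm with a two-finger parallel gripper is mounted at the origin on a cart in front of the work surface, level with it; the furniture and walls round the work are solid. World frame = base frame: x ahead of the robot, y to its left, z up, the work surface at z = 0. Lengths are in m, angles in rad, forces in N, time in s.
With the tool pointing down it reaches from about 0.35 to 0.875 m from the base axis. Payload 4.2 kg.
Tool frame: the origin (TCP) lies between the finger pads; the fingertips stand 22 mm ahead of it and the grasp point (between the pads) lies 3 mm ahead of it (tip_extent is the distance from the TCP to the fingertips, in m); z points along the fingers, y is the line along which they close (so a half turn about z gives the same grasp; the last joint's range is limited). The gripper opens to 85 mm and grips with 20 to 120 N. Pads are 22 mm wide; open, the fingers measure 114 mm over their backs; the gripper's body (76 mm by 85 mm) begins 54 mm behind the grasp point. The pads swing forward as they close: fully open they stand 13 mm farther back than shut.
Start: joints at [1.391, 0.385, 0.008, 0, -1.194, -0.259], TCP at [0.265, 0.566, 0.253] pointing down, gripper open.
Joint ranges: [-3.14, 3.14], [-1.21, 2.06], [-1.07, 1.41], [-3.16, 2.05], [-2.99, -0.16], [-3.1, 3.1]. Speed limits (rad/s): [2.79, 2.79, 3.14, 3.14, 3.14, 3.14].

INTERFACE

Orientations are given as a unit quaternion [x, y, z, w].
In Python, from cell import * gives the robot as it stands.
- The arm moves only by the shell command python3 -m jog 'ROWS' [OPENING] [FORCE]. ROWS is JSON, a list of rows, each a list of 2 entries, a list of its own where there are three numbers: the shift along the world's x, y, z in units of 25 mm (1.0 is 25 mm), then the turn, a rotation vector about the world's x, y, z in units of 6 degrees (1.0 is 6 degrees). In form: [[[x, y, z], [rx, ry, rz]], ...]. A call has 1 to 12 rows; each row shifts and turns the commanded pose from where the row before left it; what a row does not reach is not made up. A row lasts 1/12 s, in which the tool goes at most 41.7 mm and 7.16 degrees, less where a joint would pass 70% of its speed; a pose out of reach is approached as far as the arm can. A call is refused whole if a number of a shift passes 1 or a number of a turn 1, either way. A call with a gripper value outside its range is refused whole. OPENING is the finger opening in mm, from 0 to 85.4, set as the call begins (- or left out, the last holds). The fingers move at their own pace and stop on an object; FORCE is the grip in N (left out, the last holds). Time passes only in rows, so rows that do not move let the fingers close. It gives the time, the measured TCP pose, the force, the opening and the grip force at its end, in the units of the state.
- sense(): the state, without advancing time (a new reading comes with each control period).
- read_camera(name): name is "scene" or "side" or "wrist"; returns a dict with "img" (480x640x3 uint8, red, green, blue), "intrinsics" (3x3 intrinsics, pixels), "k1" (the pictures are not rectified: a ray, as slopes to the right and down, at radius r is drawn at 1 + k1 r^2 times it, then the intrinsics apply), "origin" and "attitude" of the camera in the world; the wrist camera has in their place "mount" (4x4, takes a point from camera to tool coordinates, whose origin is the TCP and whose axes are the flange's). Camera axes: x right, y up, looking along -z (the intrinsics and any distortion apply to the point x, -y, -z); pixel columns grow to the right and rows downward; lengths in m; the calibration is good to about 2 mm. A picture is of the moment at which its call begins: read the wrist's pose just before it. There is no depth.
- hand_in(): hands the job in; it is judged then, once.
The state is a dict: "clock": time; "joint_pos": joint angles; "dq": joint speeds; "joint_torque": joint torques, N m; "ee_pos": TCP position; "tool_rot": TCP orientation; "force": force on the tool from outside, world axes, zero at the start; "moment": the same for the moment, N m; "finger_gap": finger opening in m; "grip_force": force on a finger pad.
Only numpy, scipy, OpenCV 4.12 (cv2) and the standard library are available. Lean on these libraries where they do the work, as an engineer would, in place of code of your own. Each camera call takes 0.05 s, during which the arm holds its last target. There are 200 camera calls.

TASK

Test the bent safety strip lying on the bench: with the fingertips, press its yellow tread down lightly beside the green end cap and, keeping it pressed all the way, run along the tread and round the bend to the red end cap, then lift off. Never squash the strip flat or let it spring up on the way, do not shove or lift its rail, and leave the things around it where they are.

Things in the scene. Friction and masses are not known exactly. Their poses are not given: they have to be found in the camera images.
- strip_green_end (a point): point on top of the yellow tread, 14 mm from its green end: the run starts here. The strip is a black rubber profile 28 mm wide with a 20 mm wide yellow tread, top flat and level, 45 mm above the bench when free. Just beyond this end sits a green cap on the rail, 19 mm long, 36 mm wide, its top 29 mm above the bench
- strip_p1 (a point): point on the centre line of the tread, on the first leg, 38 mm on from strip_green_end
- strip_p2 (a point): point on the centre line of the tread, on the first leg, 39 mm on from strip_p1
- strip_bend (a point): point on top of the tread at the bend, where the two straight 130 mm legs' centre lines meet at a 40 degree bend, 39 mm on from strip_p2
- strip_p4 (a point): point on the centre line of the tread, on the second leg, 39 mm past the bend
- strip_p5 (a point): point on the centre line of the tread, on the second leg, 39 mm on from strip_p4
- strip_red_end (a point): point on top of the tread, 14 mm from the tread's red end, 38 mm on from strip_p5: the run ends here. Just beyond sits a red cap on the rail, of the same size as the green one, with a black cable gland. All these points move down with the strip as it is pressed
- strip (a joint): how far the strip is pressed down, m: 0 free, 0.012 fully down; it springs back. The whole strip sinks straight down, level, wherever it is pressed: about 0.7 N starts it, then 0.5 N more per mm. A light press is 3 to 8 mm deep; under 1.5 mm does not count as pressed, over 10.5 mm is squashed flat
- strip_rail: the loose aluminium rail (2 to 3 kg, foot 50 mm wide) that carries the strip, lying on the bench; origin on its underside midway between the two ends, 22 mm from the bend; the bend lies towards its +x, the green end towards +y, the red end towards -y
- collet_a: loose steel collet standing on end near the strip, inside the bend, 25 mm across, 40 mm tall; origin at its underside; leave it alone
- collet_b: loose steel collet standing on end near the strip, outside the bend, 22 mm across, 26 mm tall; origin at its underside; leave it alone
- stone: loose grey whetstone lying near the strip, outside the bend, 33x68x27 mm; origin at its underside; leave it alone

How it is judged:
On the way, in this order (a step that is already met when the one before it is completed fails the run):
1. the fingertips press the strip beside the green end cap (horizontal distance between the grasp point and strip_green_end below 0.018 m and value of joint strip above 0.0015 m and contact force between the fingers and strip above 0.3 N), for 0.06 s.
2. ...still pressing, a third of the way to the bend (horizontal distance between the grasp point and strip_p1 below 0.018 m and value of joint strip above 0.0015 m and contact force between the fingers and strip above 0.3 N), for 0.06 s.
3. ...two thirds of the way to the bend (horizontal distance between the grasp point and strip_p2 below 0.018 m and value of joint strip above 0.0015 m and contact force between the fingers and strip above 0.3 N), for 0.06 s.
4. ...at the bend (horizontal distance between the grasp point and strip_bend below 0.018 m and value of joint strip above 0.0015 m and contact force between the fingers and strip above 0.3 N), for 0.06 s.
5. ...past the bend (horizontal distance between the grasp point and strip_p4 below 0.018 m and value of joint strip above 0.0015 m and contact force between the fingers and strip above 0.3 N), for 0.06 s.
6. ...most of the way along the second leg (horizontal distance between the grasp point and strip_p5 below 0.018 m and value of joint strip above 0.0015 m and contact force between the fingers and strip above 0.3 N), for 0.06 s.
7. ...beside the red end cap (horizontal distance between the grasp point and strip_red_end below 0.018 m and value of joint strip above 0.0015 m and contact force between the fingers and strip above 0.3 N), for 0.06 s.
At the end, for the whole second after the job is handed in: after the whole run in order the strip is free again (pressed less than 1 mm), its rail lies at rest within 12 mm of where it was, and the collets and whetstone are within 20 mm of where they were (value of joint strip below 0.001 m and distance of strip_rail from where it was at the start of the episode below 0.012 m and angle between strip_rail's own z axis and vertical below 0.05 rad and linear speed of strip_rail below 0.02 m/s and distance of each of collet_a, collet_b, stone from where it was at the start of the episode below 0.02 m); the robot touches nothing.
It fails at once if the strip is squashed flat (pressed deeper than 10.5 mm) (value of joint strip above 0.0105 m).
It fails at once if the fingertips let the strip spring up between its ends (hovering within about 1 cm over the middle of the tread, or lifting off there) (value of joint strip below 0.0004 m and height (world z) of the grasp point below 0.074 m and (horizontal distance between the grasp point and strip_p1 below 0.018 m or horizontal distance between the grasp point and strip_p2 below 0.018 m or horizontal distance between the grasp point and strip_bend below 0.018 m or horizontal distance between the grasp point and strip_p4 below 0.018 m or horizontal distance between the grasp point and strip_p5 below 0.018 m)).
It fails at once if the rail is shoved more than 12 mm, lifted or tipped (distance of strip_rail from where it was at the start of the episode above 0.012 m or angle between strip_rail's own z axis and vertical above 0.05 rad).
It fails at once if a collet or the whetstone is moved more than 20 mm (distance of any of collet_a, collet_b, stone from where it was at the start of the episode above 0.02 m).
It also fails if it takes over 42 s, if anything falls off the work surface, if the arm or the gripper's body presses on something with over 40 N, if the wrist force passes 120 N, or if a joint passes its speed limit or range.

## Working session

There is one attempt and no reset: what is moved stays moved. The work goes in short steps, Python scripts to look and compute and a shell command to move; the robot and the scene stay as the last step left them, time stands still between calls to the robot, and variables do not carry over. Pictures are saved under pics/ and viewed, at most 10 in all, crops included, and the job is handed in when it is done.

```bash
mkdir -p pics; ls
python3 - <<'E'
from cell import *
import cv2,numpy as np
print(sense())
ims=[]
for n in("scene","side"):
    c=read_camera(n); np.save(n,c,allow_pickle=True); print(n,c["intrinsics"],c["k1"],c["origin"],c["attitude"]); cv2.imwrite(f"pics/{n}.png",c["img"][:,:,::-1])
E
```

```text
pics
{'clock': 0.0, 'joint_pos': array([ 1.39062504e+00,  3.85588081e-01,  6.65157773e-03, -4.87899278e-04,
       -1.19400981e+00, -2.58614149e-01]), 'dq': array([ 6.43925588e-05,  5.97958105e-04,  1.46922864e-03, -1.34195834e-03,
        4.82002944e-04, -4.89398426e-04]), 'joint_torque': array([-3.52696516e-04, -3.92289984e+01,  1.88401884e+01,  4.18633282e+00,
       -4.67157253e-03, -1.46825101e-05]), 'ee_pos': array([0.2652751 , 0.56533075, 0.25221423]), 'tool_rot': array([ 9.76009616e-01, -2.17724649e-01, -1.84414103e-04,  1.08305578e-03]), 'force': array([-0.12823091,  0.2965759 , -0.26559446]), 'moment': array([ 0.02137637, -0.0494044 , -0.01673163]), 'grip_force': 0.0, 'finger_gap': 0.08533007053587638}
scene [[497.07042821   0.         320.95492629]
 [  0.         497.07042821 244.79710779]
 [  0.           0.           1.        ]] -0.0927678950609318 [0.19928192 0.44236752 0.70468036] [-0.12874181  0.31987603  0.87716979 -0.33418264]
side [[546.67950706   0.         315.53915374]
 [  0.         546.67950706 234.27696169]
 [  0.           0.           1.        ]] 0.016917374775868552 [ 0.51140722 -0.66945097  0.53817002] [ 0.46923336 -0.03073564 -0.04007198  0.88162895]
```

View pics/scene.png

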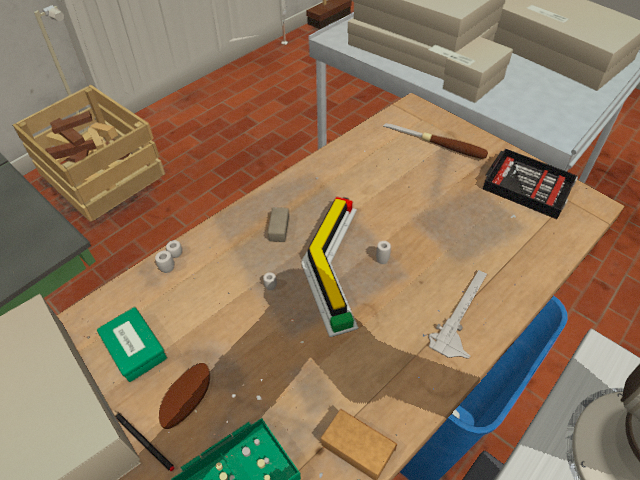

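View pics/side.png

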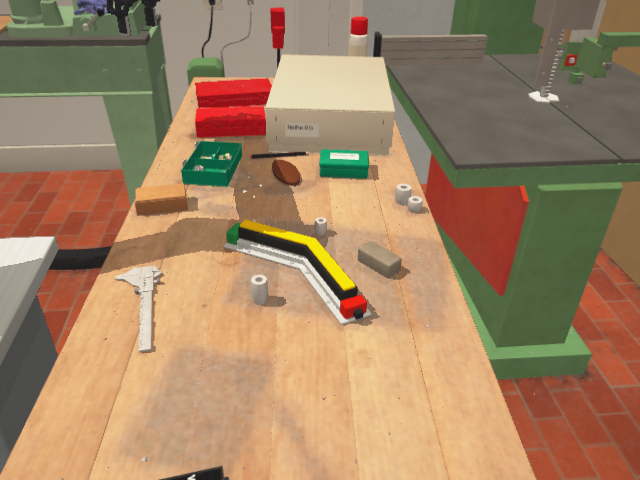

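The scene view shows the yellow tread running from (338,310) at the green cap, through the bend near (316,248), to (342,202) at the red cap. The side view shows the same strip from (240,228) through (310,243) to (352,295). Next I'll mask the yellow and cast it onto z=45 mm.

```bash
cat > h.py <<'E'
import cv2,numpy as np
from scipy.spatial.transform import Rotation as R
def cast(c,uv,z,T=None):
    K=c["intrinsics"]; uv=np.asarray(uv,float)
    d=(uv-[K[0,2],K[1,2]])/[K[0,0],K[1,1]]; s=d.copy()
    for _ in range(20): s=d/(1+c["k1"]*(s**2).sum(1,keepdims=True))
    v=np.c_[s[:,0],-s[:,1],-np.ones(len(s))]
    if T is None: o,M=np.array(c["origin"]),R.from_quat(c["attitude"]).as_matrix()
    else: o,M=T[:3,3],T[:3,:3]
    w=v@M.T
    return (o+w*((z-o[2])/w[:,2])[:,None])[:,:2]
def mask(img,lo,hi,box):
    m=cv2.inRange(cv2.cvtColor(img,cv2.COLOR_RGB2HSV),lo,hi)
    b=np.zeros_like(m);x0,y0,x1,y1=box;b[y0:y1,x0:x1]=1
    m=m*b
    n,l,st,_=cv2.connectedComponentsWithStats(m)
    return (l==1+st[1:,4].argmax())
def strip(c,box,green_first,T=None):
    m=mask(c["img"],(22,120,60),(34,255,255),box)
    v,u=np.nonzero(m); P=cast(c,np.c_[u,v],.045,T)
    # two-line split, order along principal axis
    mu=P.mean(0); ax=np.linalg.svd(P-mu,full_matrices=False)[2][0]
    if ax[np.newaxis]@(green_first-mu)<0: ax=-ax   # + to green
    s=(P-mu)@ax; L=[]
    smax,smin=s.max(),s.min(); mid=(smax+smin)/2
    for sel in(s>mid+.02,s<mid-.02):
        x,y,px,py=None,None,0,0
        vx,vy,px,py=cv2.fitLine(P[sel].astype(np.float32),cv2.DIST_L2,0,1e-4,1e-4).ravel()
        L.append((np.array([px,py]),np.array([vx,vy])))
    (a,da),(b,db)=L
    t=np.linalg.solve(np.c_[da,-db],b-a); B=a+t[0]*da
    da=da*np.sign(da@(a-B)); db=db*np.sign(db@(b-B))
    sg=(P-B)@da; sr=(P-B)@db
    ng=abs((P-B)@[-da[1],da[0]])<.006; nr=abs((P-B)@[-db[1],db[0]])<.006
    return B,da,db,sg[ng].max(),sr[nr].max(),np.degrees(np.arccos(-da@db)),m.sum()
E
python3 - <<'E'
from h import *
for n,box,g in(("scene",(280,180,380,330),(333,310)),("side",(220,205,380,330),(240,228))):
    c=np.load(n+".npy",allow_pickle=True).item()
    B,da,db,a,b,ang,k=strip(c,box,cast(c,[g],.045)[0])
    print(n,"B",B.round(4),"dg",da.round(3),"dr",db.round(3),"len",a.round(4),b.round(4),"bend",ang.round(1),k)
    print(" G",(B+.116*da).round(4),"R",(B+.116*db).round(4))
c=np.load("scene.npy",allow_pickle=True).item()
print("stuff z~.03/.04 tops: stone,collB,collA",cast(c,[(280,215),(269,277)],.027).round(3),cast(c,[(384,244)],.04).round(3))
E
```

```text
scene B [0.5827 0.0445] dg [-0.868  0.497] dr [ 0.34 -0.94] len 0.1287 0.1288 bend 40.3 1453
 G [0.4821 0.1021] R [ 0.6222 -0.0646]
side B [0.5833 0.0415] dg [-0.875  0.484] dr [ 0.338 -0.941] len 0.1282 0.1299 bend 41.3 1377
 G [0.4818 0.0976] R [ 0.6226 -0.0676]
stuff z~.03/.04 tops: stone,collB,collA [[0.698 0.016]
 [0.608 0.132]] [[ 0.501 -0.047]]
```

```bash
python3 -m jog '[[[0.43,-0.93,0],[0,0,0]],[[0.43,-0.93,0],[0,0,0]],[[0.43,-0.93,0],[0,0,0]],[[0.43,-0.93,0],[0,0,0]],[[0.43,-0.93,0],[0,0,0]],[[0.43,-0.93,0],[0,0,0]],[[0.43,-0.93,0],[0,0,0]],[[0.43,-0.93,0],[0,0,0]],[[0.43,-0.93,0],[0,0,0]],[[0.43,-0.93,0],[0,0,0]],[[0,0,0],[0,0,0]],[[0,0,0],[0,0,0]]]' 0 20
```

```text
clock: 1.1
ee_pos: [0.3733, 0.3322, 0.2532]
tool_rot: [0.976, -0.219, -0.0, 0.0]
force: [0.2, 0.1, 0.4]
finger_gap: 0.0001
grip_force: 0.0
```

```bash
python3 -m jog '[[[0.4,-0.84,-0.36],[0,0,0]],[[0.4,-0.84,-0.36],[0,0,0]],[[0.4,-0.84,-0.36],[0,0,0]],[[0.4,-0.84,-0.36],[0,0,0]],[[0.4,-0.84,-0.36],[0,0,0]],[[0.4,-0.84,-0.36],[0,0,0]],[[0.4,-0.84,-0.36],[0,0,0]],[[0.4,-0.84,-0.36],[0,0,0]],[[0.4,-0.84,-0.36],[0,0,0]],[[0.4,-0.84,-0.36],[0,0,0]],[[0.4,-0.84,-0.36],[0,0,0]],[[0,0,0],[0,0,0]]]'
python3 - <<'E'
from h import *; from cell import *
s=sense(); c=read_camera("wrist"); T=np.eye(4); T[:3,:3]=R.from_quat(s["tool_rot"]).as_matrix(); T[:3,3]=s["ee_pos"]; T=T@np.array(c["mount"])
np.save("w1",c,allow_pickle=True);np.save("w1T",T);cv2.imwrite("pics/w1.png",c["img"][:,:,::-1]); print(s["ee_pos"],s["force"],T.round(3))
c=read_camera("side");cv2.imwrite("pics/s1.png",cv2.resize(c["img"][120:340,170:430,::-1],None,fx=2.5,fy=2.5))
E
```

```text
clock: 2.1
ee_pos: [0.483, 0.1003, 0.1521]
tool_rot: [0.976, -0.219, -0.002, 0.001]
force: [0.2, -0.3, -0.1]
finger_gap: -0.0
grip_force: 0.0
[0.48296974 0.10027192 0.15209724] [ 0.17712085 -0.25002503 -0.07482862] [[-0.427  0.873  0.238  0.542]
 [-0.904 -0.413 -0.108  0.073]
 [ 0.004 -0.261  0.965  0.273]
 [ 0.     0.     0.     1.   ]]
```

View pics/w1.png

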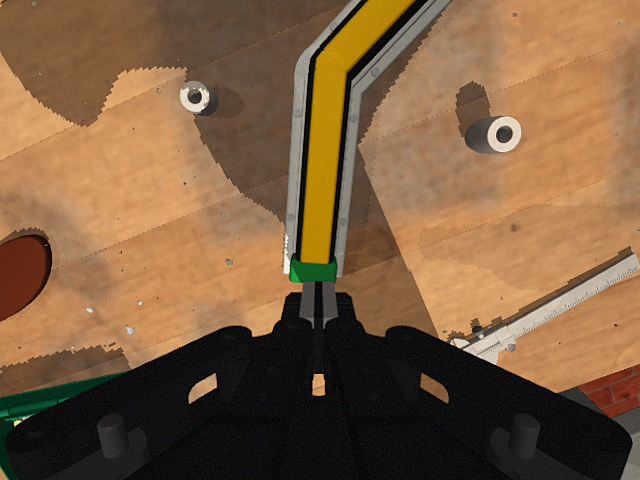

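View pics/s1.png

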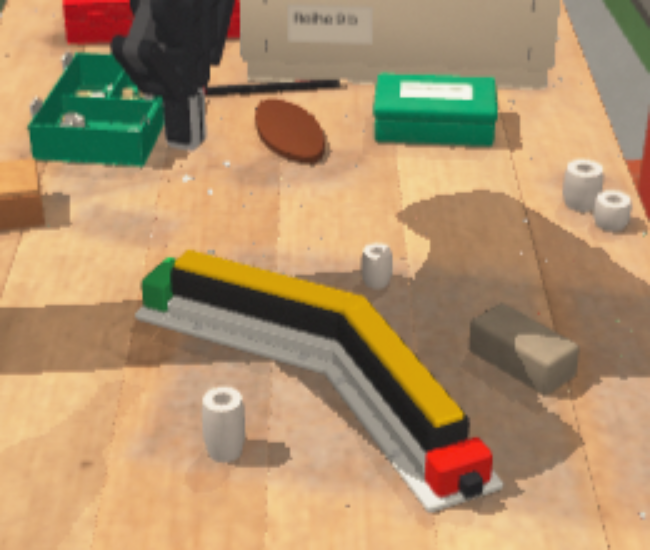

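The wrist view shows the tread's green end at about (317,263) and the bend centre at about (331,68), with the closed tips at (320,290). The side view shows everything undisturbed. I'll cross-check these points through the wrist camera.

Run:
```python
from h import *
c=np.load("w1.npy",allow_pickle=True).item();T=np.load("w1T.npy")
m=mask(c["img"],(20,120,60),(34,255,255),(270,0,460,290)); m[290:]=0
for v in(90,170,240):
    u=np.nonzero(m[v])[0]; print(v,u.min(),u.max(),cast(c,[(u.mean(),v)],.045,T).round(4))
v,u=np.nonzero(m);print(v.max()); print("end",cast(c,[(317,v.max())],.045,T).round(4),"bend",cast(c,[(331,68)],.045,T).round(4))
```

```text
90 313 344 [[0.5708 0.0508]]
170 307 337 [[0.5285 0.0751]]
240 302 330 [[0.4877 0.0987]]
263
end [[0.4724 0.1052]] bend [[0.5816 0.0441]]
```

```bash
python3 -m jog '[[[0,0,-0.5],[0,0,0]],[[0,0,-0.5],[0,0,0]],[[0,0,-0.5],[0,0,0]],[[0,0,-0.5],[0,0,0]],[[0,0,-0.5],[0,0,0]],[[0,0,-0.4],[0,0,0]],[[0,0,0],[0,0,0]],[[0,0,0],[0,0,0]],[[0,0,0],[0,0,0]]]'; python3 -c "
from cell import *
print(sense()['force'],sense()['ee_pos'])"
python3 -m jog '[[[0,0,-0.1],[0,0,0]],[[0,0,-0.1],[0,0,0]],[[0,0,-0.1],[0,0,0]],[[0,0,0],[0,0,0]],[[0,0,0],[0,0,0]],[[0,0,0],[0,0,0]]]'
```

```text
clock: 2.95
ee_pos: [0.4835, 0.1033, 0.0826]
tool_rot: [0.976, -0.217, 0.001, -0.0]
force: [0.2, -0.1, 0.8]
finger_gap: -0.0001
grip_force: 0.0
[ 0.19011387 -0.07077608  0.75326954] [0.48351525 0.10333145 0.0825904 ]
clock: 3.45
ee_pos: [0.4831, 0.1022, 0.0744]
tool_rot: [0.976, -0.218, 0.0, 0.0]
force: [0.2, 0.1, 0.5]
finger_gap: 0.0002
grip_force: 0.0
```

```bash
python3 -m jog '[[[0,0,-0.12],[0,0,0]],[[0,0,-0.12],[0,0,0]],[[0,0,0],[0,0,0]],[[0,0,0],[0,0,0]],[[0,0,0],[0,0,0]]]'
python3 -m jog '[[[0,0,-0.08],[0,0,0]],[[0,0,0],[0,0,0]],[[0,0,0],[0,0,0]]]'
python3 -m jog '[[[0,0,-0.04],[0,0,0]],[[0,0,0],[0,0,0]],[[0,0,0],[0,0,0]]]'
```

```text
clock: 3.87
ee_pos: [0.483, 0.1023, 0.0682]
tool_rot: [0.976, -0.218, -0.0, 0.0]
force: [0.4, 0.6, 0.7]
finger_gap: 0.0
grip_force: 0.0
clock: 4.12
ee_pos: [0.4833, 0.1024, 0.0664]
tool_rot: [0.976, -0.218, 0.0, -0.0]
force: [0.9, -0.0, 0.9]
finger_gap: 0.0002
grip_force: 0.5
clock: 4.37
ee_pos: [0.4832, 0.1024, 0.0655]
tool_rot: [0.976, -0.218, 0.0, -0.0]
force: [-0.2, -0.1, 1.8]
finger_gap: -0.0002
grip_force: 0.7
```

```bash
python3 -m jog '[[[0,0,-0.08],[0,0,0]],[[0,0,-0.08],[0,0,0]],[[0,0,0],[0,0,0]],[[0,0,0],[0,0,0]],[[0,0,0],[0,0,0]]]'
for i in 1 2 3 ; do python3 -m jog '[[[0,0,0],[0,0,0]]]' | grep -E "pos|^force"; done
```

```text
clock: 4.78
ee_pos: [0.4832, 0.1024, 0.0615]
tool_rot: [0.976, -0.218, 0.0, -0.0]
force: [0.9, 0.3, 3.5]
finger_gap: -0.0001
grip_force: 1.7
ee_pos: [0.4832, 0.1024, 0.0615]
force: [0.4, 0.0, 3.0]
ee_pos: [0.4832, 0.1024, 0.0614]
force: [1.5, 0.0, 3.2]
ee_pos: [0.4832, 0.1024, 0.0615]
force: [0.1, -0.0, 3.7]
```

```bash
python3 -m jog '[[[0.1,-0.06,0],[0,0,0]],[[0.2,-0.12,0],[0,0,0]],[[0.2,-0.12,0],[0,0,0]],[[0.2,-0.12,0],[0,0,0]],[[0.2,-0.12,0],[0,0,0]],[[0.2,-0.12,0],[0,0,0]],[[0.1,-0.06,0],[0,0,0]],[[0,0,0],[0,0,0]],[[0,0,0],[0,0,0]]]'
python3 - <<'E'
from cell import *
import cv2
c=read_camera("side");cv2.imwrite("pics/s2.png",cv2.resize(c["img"][120:340,170:430,::-1],None,fx=2.5,fy=2.5))
E
```

```text
clock: 5.78
ee_pos: [0.5139, 0.0837, 0.0615]
tool_rot: [0.976, -0.218, 0.001, 0.0]
force: [2.2, -3.2, 3.0]
finger_gap: 0.0
grip_force: 1.7
```

View pics/s2.png

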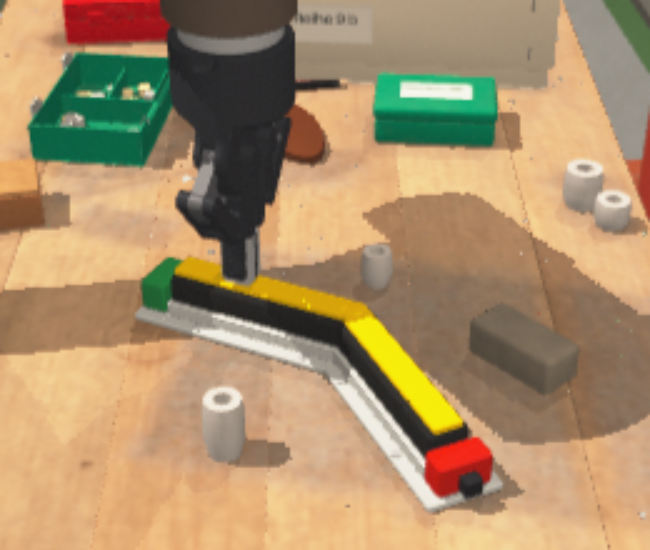

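The tips are centred on the tread with the strip pressed evenly, and the rail hasn't moved (green cap still at (158,285)). Continuing to the bend.

```bash
python3 -m jog '[[[0.14,-0.08,0],[0,0,0]],[[0.28,-0.16,0],[0,0,0]],[[0.28,-0.16,0],[0,0,0]],[[0.28,-0.16,0],[0,0,0]],[[0.28,-0.16,0],[0,0,0]],[[0.28,-0.16,0],[0,0,0]],[[0.28,-0.16,0],[0,0,0]],[[0.28,-0.17,0],[0,0,0]],[[0.28,-0.17,0],[0,0,0]],[[0.28,-0.17,0],[0,0,0]],[[0.12,-0.07,0],[0,0,0]],[[0,0,0],[0,0,0]]]'; python3 -m jog '[[[0,0,0],[0,0,0]],[[0,0,0],[0,0,0]]]'
```

```text
clock: 6.83
ee_pos: [0.5839, 0.043, 0.0614]
tool_rot: [0.976, -0.218, 0.001, -0.0]
force: [0.6, -2.5, 3.8]
finger_gap: 0.0001
grip_force: 1.8
clock: 7.0
ee_pos: [0.5835, 0.0435, 0.0618]
tool_rot: [0.976, -0.217, 0.001, -0.0]
force: [2.1, -2.7, 3.1]
finger_gap: -0.0002
grip_force: 1.7
```

```bash
python3 -m jog '[[[0.05,-0.14,0],[0,0,0]],[[0.1,-0.28,0],[0,0,0]],[[0.1,-0.28,0],[0,0,0]],[[0.1,-0.28,0],[0,0,0]],[[0.1,-0.28,0],[0,0,0]],[[0.1,-0.28,0],[0,0,0]],[[0.1,-0.28,0],[0,0,0]],[[0.1,-0.28,0],[0,0,0]],[[0.03,-0.1,0],[0,0,0]],[[0,0,0],[0,0,0]],[[0,0,0],[0,0,0]]]'
python3 - <<'E'
from cell import *
import cv2
c=read_camera("side");cv2.imwrite("pics/s3.png",cv2.resize(c["img"][120:340,170:430,::-1],None,fx=2.5,fy=2.5))
E
```

```text
clock: 7.92
ee_pos: [0.6023, -0.0123, 0.0615]
tool_rot: [0.976, -0.218, 0.0, 0.001]
force: [0.8, -3.9, 3.7]
finger_gap: -0.0001
grip_force: 1.7
```

View pics/s3.png

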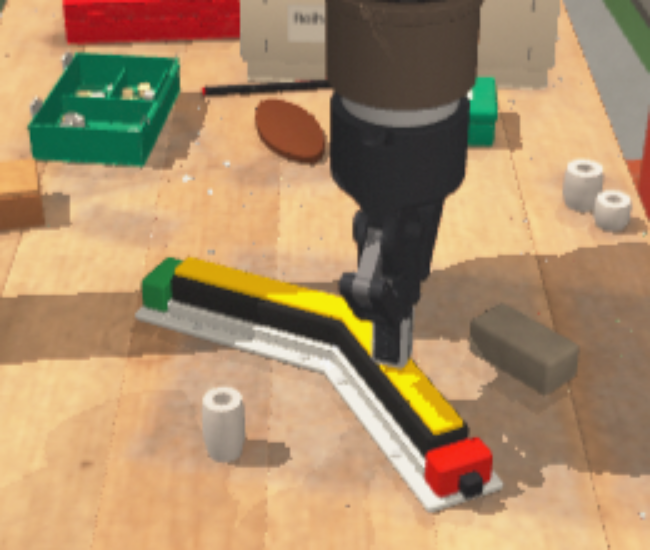

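The tips are on the tread at (395,360), past the bend. The strip is still pressed and the rail is in place. On to the red end.

```bash
python3 -m jog '[[[0.05,-0.14,0],[0,0,0]],[[0.1,-0.28,0],[0,0,0]],[[0.1,-0.28,0],[0,0,0]],[[0.1,-0.28,0],[0,0,0]],[[0.1,-0.28,0],[0,0,0]],[[0.1,-0.28,0],[0,0,0]],[[0.1,-0.28,0],[0,0,0]],[[0.1,-0.28,0],[0,0,0]],[[0.02,-0.08,0],[0,0,0]],[[0,0,0],[0,0,0]],[[0,0,0],[0,0,0]],[[0,0,0],[0,0,0]]]'
```

```text
clock: 8.97
ee_pos: [0.6216, -0.0664, 0.0616]
tool_rot: [0.976, -0.218, 0.0, 0.0]
force: [0.6, -2.3, 3.9]
finger_gap: 0.0002
grip_force: 1.7
```

```bash
python3 -m jog '[[[0,0,0],[0,0,0]],[[0,0,0.2],[0,0,0]],[[0,0,0.4],[0,0,0]],[[0,0,0.8],[0,0,0]],[[0,0,0.8],[0,0,0]],[[0,0,0.8],[0,0,0]],[[0,0,0.8],[0,0,0]],[[0,0,0.8],[0,0,0]],[[0,0,0],[0,0,0]],[[0,0,0],[0,0,0]],[[0,0,0],[0,0,0]]]'
python3 - <<'E'
from h import *; from cell import *
c=read_camera("side");cv2.imwrite("pics/s4.png",cv2.resize(c["img"][120:340,170:430,::-1],None,fx=2.5,fy=2.5))
B,da,db,a,b,ang,k=strip(c,(220,205,380,330),cast(c,[(240,228)],.045)[0]); print(B,B+.116*da,B+.116*db,k)
E
```

```text
clock: 9.88
ee_pos: [0.6203, -0.0653, 0.1756]
tool_rot: [0.976, -0.218, -0.001, -0.0]
force: [0.2, -0.6, -0.1]
finger_gap: 0.0002
grip_force: 0.0
[0.58417135 0.03932907] [0.4833185  0.09664138] [ 0.6232846  -0.06987787] 1355
```

View pics/s4.png

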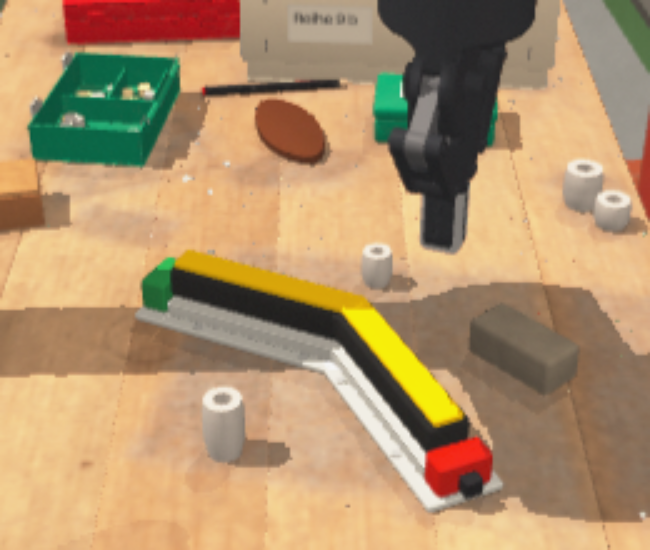

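The strip has sprung back up and nothing around it has moved. The arm is clear, so I'm handing in.

```bash
python3 -c "
from cell import *
print(hand_in())"
```

```text
the job is handed in; nothing more can be done
None
```

The job is handed in (no verdict came back): the fingertips ran the tread from the green cap round the bend to the red cap, pressed about 5 mm by force and height readings throughout, then lifted off; the last side picture shows the strip free and the rail, collets and whetstone in place.

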